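# Set and clamp the slotted fence of a circuit-board jig

### The job

Slide the slotted fence of the circuit-board jig away from the low board stop until the nose on its end is exactly opposite the tip of the pointer, while both clamping levers are still loose. Then tighten both levers clockwise as far as they go, leaving the fence on the mark, and do not disturb the other things on the bench.

Things in the scene. Friction and masses are not known exactly. Their poses are not given: they have to be found in the camera images.
- jig: Fixed grey base plate on the bench, 10 mm thick. Origin on its underside midway between the two studs (at y = +60 and -60 mm); it reaches from x = -170 to +120 mm, y = -140 to +140 mm. The fence slides along x, towards +x to the mark, and only so: 75 mm end to end, about 4 N to move, stays where left; the mark is never at an end. Board stop: 8 mm high ridge at x = -163 mm.
- fence_face (a point): Top middle of the fence's flange, on its flat face to -x: the face to push, clear all along. The fence is bare aluminium, 122 (x) x 160 (y) mm; its 5 mm foot lies on the plate with two slots round the studs. Flange 5 mm thick, 160 mm long, top 36 mm over the bench; a lip at the rear end (+122 mm x, top 25 mm over the bench) lets it be pushed back. Axes as the jig's.
- fence_nose (a point): Tip of the flat triangular nose, 18 mm long, on the +y end of the fence, on its top face 15 mm over the bench; it lies 2.5 mm in +x from the pushed face of the flange. Axes as the jig's.
- pointer_tip (a point): Tip of the flat triangular steel pointer fixed on the +y margin of the base plate, pointing to -y at the fence's end; 15 mm over the bench. This is the mark: the nose is right when it is at the same position along x (the tips pass 2 mm apart in y). It starts 20 to 68 mm in +x from the nose. Axes as the jig's.
- lever_left_pivot (a point): On the turning axis of the left (+y) clamping lever, at mid-height of its arm, 56 mm over the bench. Black 20 mm hub on the stud; level arm 12 mm wide, 13 mm high, its underside 50 mm over the bench (clear above the fence), ending in an 18 mm round knob centred 66 mm from the axis. This point's x axis turns with the lever and points along the arm.
- lever_left_end (a point): Centre of the knob at the end of the left lever's arm, 66 mm from the axis, 56 mm over the bench; the knob is 17 mm high.
- lever_right_pivot (a point): The same point of the right (-y) clamping lever, which is identical.
- lever_right_end (a point): Centre of the knob at the end of the right lever's arm.
- lever_left (a joint): Angle of the left lever in rad, growing clockwise seen from above: 0 = fully loose, arm along the jig's +x; 1.55 = fully tight against its stop, arm almost along the jig's -y. It starts between 0 and 0.35, takes about 2 N at its end to turn, and stays where it is left.
- lever_right (a joint): Angle of the right lever in rad, with the same meaning.
- parts_bin: Bystander: loose blue open bin, 150 x 100 x 55 mm, origin under its centre, beside the jig's -y edge.
- solder_spool: Bystander: loose metal spool standing upright, 56 mm diameter, 50 mm high, origin under its centre, beside the jig's +y edge.
- power_board: Bystander: loose green circuit board, 80 x 100 mm, 34 mm high with its capacitors, origin under its centre, beyond the jig's far (+x) edge.

How it is judged (in metres and radians):
On the way, in this order (a step that is already met when the one before it is completed fails the run):
1. the fence's nose is opposite the pointer (within 3 mm along x) with both levers still loose (under 0.8 rad) (x of fence_nose in the frame of pointer_tip between -0.003 and 0.003 m and value of joint each of lever_left, lever_right below 0.8 rad), for 0.3 s.
2. both levers tight (over 1.4 rad) (value of joint each of lever_left, lever_right above 1.4 rad), for 0.2 s.
At the end, for the whole second after the job is handed in: The fence's nose is opposite the pointer tip within 3 mm along x, and both levers are turned to at least 1.4 rad of their 1.55 rad (all of step 2 and x of fence_nose in the frame of pointer_tip between -0.003 and 0.003 m); the robot touches nothing.
It fails at once if a bystander (bin, spool or green board) is shifted by more than 20 mm (distance of any of parts_bin, solder_spool, power_board from where it was at the start of the episode above 0.02 m).
It also fails if it takes over 59 s, if anything falls off the work surface, if the arm or the gripper's body presses on something with over 40 N, if the wrist force passes 120 N, or if a joint passes its speed limit or range.

### The arm

A 6-joint arm with a two-finger parallel gripper is mounted at the origin on the work surface. World frame = base frame: x ahead of the robot, y to its left, z up, the work surface at z = 0. Lengths are in m, angles in degrees, forces in N, time in s.
With the tool pointing down it reaches from about 0.375 to 0.9 m from the base axis. Payload 3.1 kg.
Tool frame: the origin (TCP) lies on the centre line of the jaws, within the pads' length; the fingertips stand 8 mm ahead of it and the grasp point (between the pads) lies 11 mm behind it (bot.tip_extent is the distance from the TCP to the fingertips, in m); z points along the fingers, y is the line along which they close (so a half turn about z gives the same grasp; the last joint's range is limited). The gripper opens to 87 mm and grips with 3 to 60 N. Pads are 19 mm wide; open, the fingers measure 117 mm over their backs; the gripper's body (75 mm by 190 mm) begins 51 mm behind the grasp point.
Start: joints at [-74.685, 30.224, 82.088, -0, 67.689, -10.227], TCP at [0.27, -0.564, 0.205] pointing down, gripper open.
Joint ranges: [-176.69, 176.69], [-43.24, 126.21], [12.49, 139.97], [-82, 262], [0, 151.66], [-163.58, 163.58]. Speed limits (degrees/s): [159.86, 159.86, 180, 180, 180, 180].

### API

Orientations are given as a 3x3 rotation matrix whose columns are the frame's x, y, z axes.
In Python, from rig import bot, vision, workorder gives the robot as it stands.
- The arm moves only by the shell command python3 -m handwheel 'ROWS'. ROWS is JSON, a list of rows, each an object with "delta_rot": the turn, a rotation vector about the tool's x, y, z in rad, a list of three; "xyz": the shift along the tool's x, y, z in mm, a list of three; "hand": the closure, from -1 (fully open) to 1 (shut). A call has exactly 5 rows; each row is the pose to reach, as a shift and turn from the pose commanded when the call began, along the tool's axes at that moment; what a row does not reach only later rows make up. A row lasts 1/8 s, in which the tool goes at most 62.5 mm and 10.7 degrees, less where a joint would pass 70% of its speed; a pose out of reach is approached as far as the arm can. A call with a gripper value outside its range is refused whole. The fingers move at their own pace and stop on an object; the grip force is fixed at half the most. Time passes only in rows, so rows that repeat a pose let the fingers close, or fill a call up. It gives the time, the measured TCP pose, the force, the opening and the grip force at its end, in the units of the state.
- bot.read_state(): the state, without advancing time (a new reading comes with each control period).
- vision.capture(name): name is "scene" or "side" or "wrist"; returns the picture (480x640x3 uint8, red, green, blue); there is no depth.
- vision.camera_model(name): a dict with "camera_matrix" (3x3 intrinsics, pixels), "camera_from_world" (4x4, takes a point from world to camera coordinates). Camera axes: x right, y up, looking along -z (the intrinsics and any distortion apply to the point x, -y, -z); pixel columns grow to the right and rows downward; lengths in m; the calibration is good to about 2 mm. A picture is of the moment at which its call begins: read the wrist's pose just before it. camera_model takes no time and is no camera call; for the wrist camera it gives the pose at the moment of the call.
- workorder.hand_in(): hands the job in; it is judged then, once.
The state is a dict: "time_s": time; "joint_positions": joint angles; "qvel": joint speeds; "tau": joint torques, N m; "position": TCP position; "tcp_rot": TCP orientation; "force": force on the tool from outside, world axes, zero at the start; "moment": the same for the moment, N m; "opening": opening from 0.0 (shut) to 1.0 (fully open); "grasp_force": force on a finger pad.
Only numpy, scipy, OpenCV 4.12 (cv2) and the standard library are available. Lean on these libraries where they do the work, as an engineer would, in place of code of your own. Each camera call takes 0.05 s, during which the arm holds its last target. There are 200 camera calls.

## Working session

There is one attempt and no reset: what is moved stays moved. The work goes in short steps, Python scripts to look and compute and a shell command to move; the robot and the scene stay as the last step left them, time stands still between calls to the robot, and variables do not carry over. Pictures are saved under pics/ and viewed, at most 10 in all, crops included, and the job is handed in when it is done.

```bash
mkdir -p pics; ls; python3 - <<'E'
from rig import bot, vision
import cv2, numpy as np
s=bot.read_state(); print(s['time_s'],s['position'],s['tcp_rot'],s['opening'])
for n in ('scene','side','wrist'):
    im=vision.capture(n); cv2.imwrite(f'pics/{n}0.png',im[:,:,::-1])
    m=vision.camera_model(n); print(n,m)
E
```

```text
pics
0.0 [ 0.26931971 -0.56315257  0.20398048] [[ 9.02254656e-01  4.31203185e-01 -5.90449786e-04]
 [ 4.31203447e-01 -9.02252401e-01  2.04747797e-03]
 [ 3.50144282e-04 -2.10195051e-03 -9.99997730e-01]] 0.996389765502477
scene {'camera_matrix': array([[443.1652065,   0.       , 314.2045912],
       [  0.       , 443.1652065, 242.4896311],
       [  0.       ,   0.       ,   1.       ]]), 'camera_from_world': array([[-6.53109785e-01,  7.57263236e-01,  1.01238812e-05,
         3.90146313e-01],
       [-4.34901842e-01, -3.75096693e-01,  8.18634753e-01,
         2.09619900e-01],
       [ 6.19925800e-01,  5.34653964e-01,  5.74314497e-01,
        -1.19166519e+00],
       [ 0.00000000e+00,  0.00000000e+00,  0.00000000e+00,
         1.00000000e+00]])}
side {'camera_matrix': array([[525.86025868,   0.        , 322.90833248],
       [  0.        , 525.86025868, 232.52171208],
       [  0.        ,   0.        ,   1.        ]]), 'camera_from_world': array([[-0.75686626, -0.65345277, -0.01236684,  0.48593515],
       [ 0.35218897, -0.42371896,  0.83452093, -0.26408026],
       [-0.55056008,  0.62726527,  0.55083744, -0.8244095 ],
       [ 0.        ,  0.        ,  0.        ,  1.        ]])}
wrist {'camera_matrix': array([[359.05689985,   0.        , 313.73599748],
       [  0.        , 359.05689985, 237.08074419],
       [  0.        ,   0.        ,   1.        ]]), 'camera_from_world': array([[ 0.43019956, -0.90273201, -0.00180763, -0.62372494],
       [ 0.87183216,  0.41599191, -0.25857186,  0.0313405 ],
       [ 0.23417306,  0.10966155,  0.96599033, -0.38961212],
       [ 0.        ,  0.        ,  0.        ,  1.        ]])}
```

View pics/scene0.png

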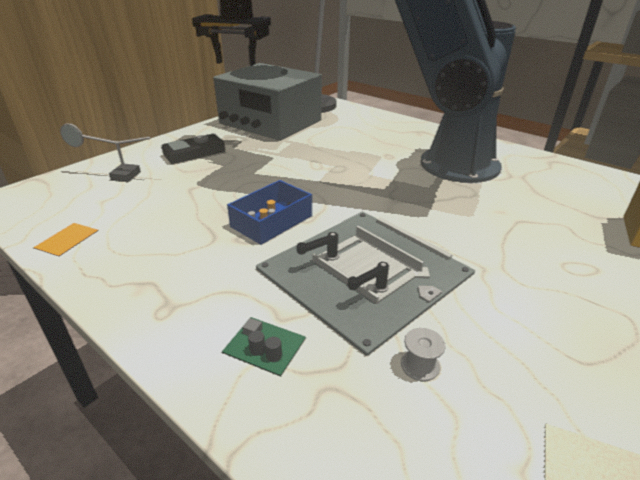

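View pics/side0.png

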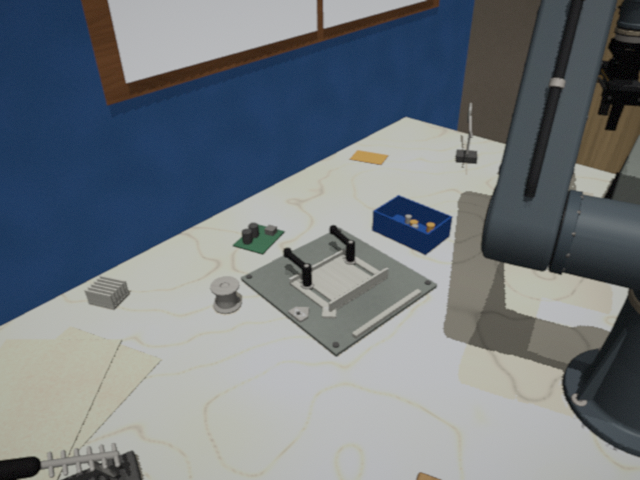

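The scene view shows the plate corners at about (258,267), (363,213), (472,270) and (367,350). The side view has them at (243,279), (335,231), (436,286) and (336,354). The stop ridge runs (357,333)-(422,292) on the side towards the robot, with both levers pointing away from it. Next I'll estimate the jig pose.

```bash
cat > h.py <<'E'
import numpy as np, cv2
from rig import bot, vision
def ray(m,px):
    K=m['camera_matrix'];T=np.array(m['camera_from_world']);R=T[:3,:3];c=-R.T@T[:3,3]
    d=np.linalg.inv(K)@np.array([px[0],px[1],1.]); d=R.T@(d*[1,-1,-1]); return c,d
def onz(m,px,z):
    c,d=ray(m,px); return c+d*(z-c[2])/d[2]
def proj(m,p):
    T=np.array(m['camera_from_world']); q=(T[:3,:3]@np.asarray(p,float)+T[:3,3])*[1,-1,-1]
    u=m['camera_matrix']@q; return u[:2]/u[2]
def tri(m1,p1,m2,p2):
    A=np.zeros((3,3));b=np.zeros(3)
    for m,p in((m1,p1),(m2,p2)):
        c,d=ray(m,p);d=d/np.linalg.norm(d);P=np.eye(3)-np.outer(d,d);A+=P;b+=P@c
    return np.linalg.solve(A,b)
def fit2(J,W): # jig->world planar rigid
    J=np.array(J);W=np.array(W)[:,:2];a=J-J.mean(0);b=W-W.mean(0)
    th=np.arctan2((a[:,0]*b[:,1]-a[:,1]*b[:,0]).sum(),(a*b).sum())
    R=np.array([[np.cos(th),-np.sin(th)],[np.sin(th),np.cos(th)]]);t=W.mean(0)-R@J.mean(0)
    return th,t,W-(J@R.T+t)
E
python3 - <<'E'
from h import *
np.set_printoptions(precision=4,suppress=True)
J=[(-.17,.14),(-.17,-.14),(.12,-.14),(.12,.14)]
for n,px in (('scene',[(472,270),(363,213),(258,267),(367,350)]),('side',[(336,354),(436,286),(335,231),(243,279)])):
    m=vision.camera_model(n); W=[onz(m,p,.01) for p in px]
    th,t,r=fit2(J,W);print(n,np.degrees(th),t,r.round(4).tolist())
s,d=vision.camera_model('scene'),vision.camera_model('side')
for a,b in (((353,281),(288,254)),((303,247),(335,231)),((382,268),(308,268)),((333,237),(350,243))): print(tri(s,a,d,b))
E
```

```text
scene -7.0121969956088765 [0.5689 0.0723] [[0.0036, -0.0061], [0.0045, 0.0056], [-0.0025, 0.0067], [-0.0056, -0.0062]]
side -6.709245616963445 [0.5596 0.078 ] [[0.0057, -0.0059], [0.0022, 0.0028], [-0.0028, 0.0115], [-0.0051, -0.0084]]
[0.6344 0.1147 0.0566]
[ 0.6153 -0.0105  0.0558]
[0.5717 0.1262 0.0548]
[0.5583 0.0107 0.0589]
```

```bash
cat >> h.py <<'E'
np.set_printoptions(precision=4,suppress=True)
def Rdown(yaw):
    a=np.radians(yaw);c,s=np.cos(a),np.sin(a)
    return np.array([[c,s,0],[s,-c,0],[0,0,-1.]])
def delta(p,yaw):
    from scipy.spatial.transform import Rotation as Q
    st=bot.read_state();R=np.array(st['tcp_rot'])
    print('xyz mm',(R.T@(np.array(p)-st['position'])*1000).round(1),'rot',Q.from_matrix(R.T@Rdown(yaw)).as_rotvec().round(3))
E
python3 - <<'E'
from h import *
m=vision.camera_model('wrist');s=bot.read_state();R=np.array(s['tcp_rot'])
c,d=ray(m,(314,237)); print('cam in tool',R.T@(c-s['position']),R.T@d)
th=np.radians(83.4);u=np.array([np.cos(th),np.sin(th),0])
delta(np.array([.578,.09,.20])+0*u,83.4)
E
```

```text
cam in tool [ 0.0697 -0.0002 -0.1791] [-0.2586  0.0003  0.966 ]
xyz mm [ 560.2 -456.4    5.1] rot [-0.001 -0.001 -1.01 ]
```

```bash
python3 -m handwheel '[{"xyz":[45,-36.5,0],"delta_rot":[0,0,-0.16],"hand":1},{"xyz":[90,-73,0],"delta_rot":[0,0,-0.32],"hand":1},{"xyz":[135,-110,0],"delta_rot":[0,0,-0.48],"hand":1},{"xyz":[180,-146,0],"delta_rot":[0,0,-0.64],"hand":1},{"xyz":[225,-183,0],"delta_rot":[0,0,-0.8],"hand":1}]'; python3 -c "
from h import *
delta([.578,.09,.14],83.4)"
```

```text
time_s: 0.78
position: [0.3942, -0.3001, 0.2049]
tcp_rot: [[0.315, 0.949, 0.0], [0.949, -0.315, 0.0], [0.0, 0.0, -1.0]]
force: [0.7, -0.5, 0.5]
opening: 0.522
grasp_force: 0.0
xyz mm [428.1  51.7  64.9] rot [ 0.    -0.    -0.205]
```

```bash
python3 -m handwheel '[{"xyz":[50,6,7],"delta_rot":[0,0,-0.05],"hand":1},{"xyz":[100,12,14],"delta_rot":[0,0,-0.1],"hand":1},{"xyz":[150,18,21],"delta_rot":[0,0,-0.15],"hand":1},{"xyz":[200,24,28],"delta_rot":[0,0,-0.205],"hand":1},{"xyz":[250,30,35],"delta_rot":[0,0,-0.205],"hand":1}]'; python3 -c "
from h import *
delta([.578,.09,.14],83.4)"
```

```text
time_s: 1.4
position: [0.5024, -0.0729, 0.1697]
tcp_rot: [[0.119, 0.993, 0.0], [0.993, -0.119, -0.0], [-0.0, 0.0, -1.0]]
force: [0.2, -0.0, 0.5]
opening: 0.021
grasp_force: 0.0
xyz mm [170.7  55.6  29.7] rot [ 0.     0.    -0.005]
```

```bash
python3 -m handwheel '[{"xyz":[45,15,8],"delta_rot":[0,0,0],"hand":1},{"xyz":[90,30,16],"delta_rot":[0,0,0],"hand":1},{"xyz":[135,45,24],"delta_rot":[0,0,0],"hand":1},{"xyz":[170,55,29],"delta_rot":[0,0,-0.005],"hand":1},{"xyz":[170,55,29],"delta_rot":[0,0,-0.005],"hand":1}]'; python3 -c "
from h import *
m=vision.camera_model('wrist');im=vision.capture('wrist');cv2.imwrite('pics/w1.png',im[:,:,::-1])
import pickle;pickle.dump(m,open('w1.pkl','wb'))"
```

```text
time_s: 2.02
position: [0.5771, 0.0901, 0.1402]
tcp_rot: [[0.111, 0.994, -0.001], [0.994, -0.111, 0.0], [0.0, -0.001, -1.0]]
force: [-0.7, -0.1, -0.6]
opening: 0.007
grasp_force: 0.0
```

View pics/w1.png

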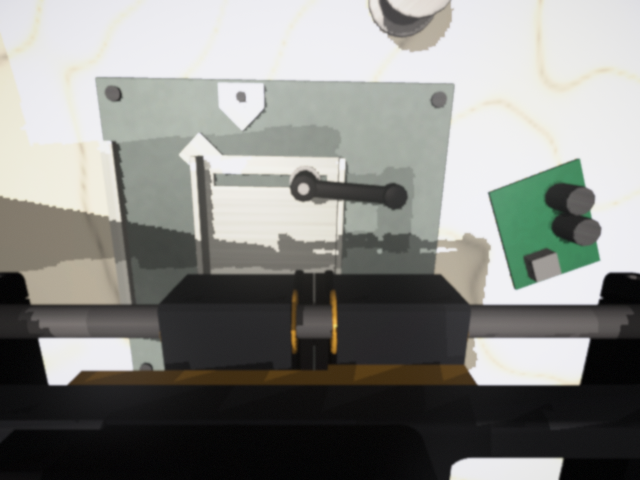

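The wrist view is clear. The nose tip is near (201,133), the pointer tip near (242,130), the left hub at (304,187) with its knob at (396,196), and the plate's +y edge runs (97,78)-(453,84). I'll enlarge the tips.

```bash
python3 - <<'E'
from h import *
import pickle
m=pickle.load(open('w1.pkl','rb'));im=cv2.imread('pics/w1.png')
cr=im[75:215,170:350];cv2.imwrite('pics/w1c.png',cv2.resize(cr,None,fx=4,fy=4,interpolation=cv2.INTER_CUBIC))
W=[onz(m,p,.01) for p in((97,78),(453,84))];e=W[1]-W[0];print('edge',W,np.linalg.norm(e),np.degrees(np.arctan2(e[1],e[0])))
g=im.min(2);mask=((g>170)*255).astype(np.uint8)
for nm,(r0,r1,c0,c1) in dict(nose=(125,160,176,225),ptr=(80,135,212,270)).items():
    for r in range(r0,r1):
        k=np.where(mask[r,c0:c1])[0]
        if len(k): print(nm,r,k.min()+c0,k.max()+c0,len(k),end='; ')
    print()
print('nose',onz(m,(201,133),.015),'ptr',onz(m,(242,130),.015),'hub',onz(m,(304,187),.063),'knob',onz(m,(396,195),.064))
E
```

```text
edge [array([0.4178, 0.2276, 0.01  ]), array([0.6997, 0.1914, 0.01  ])] 0.284236173567103 -7.323526499562793
nose 125 176 224 49; nose 126 176 224 49; nose 127 176 224 49; nose 128 176 224 49; nose 129 176 224 49; nose 130 176 224 49; nose 131 176 224 49; nose 132 176 224 46; nose 133 176 224 43; nose 134 176 224 35; nose 135 180 202 23; nose 136 181 203 16; nose 137 193 204 12; nose 138 192 205 14; nose 139 191 206 16; nose 140 190 207 18; nose 141 190 208 19; nose 142 189 209 21; nose 143 188 210 23; nose 144 187 211 25; nose 145 186 212 27; nose 146 185 213 29; nose 147 184 214 31; nose 148 183 215 33; nose 149 182 216 35; nose 150 181 217 37; nose 151 181 218 38; nose 152 180 219 40; nose 153 179 220 42; nose 154 179 221 43; nose 155 179 224 44; nose 156 179 224 38; nose 157 180 224 37; nose 158 181 224 35; nose 159 182 224 34; 
ptr 80 213 269 57; ptr 81 212 265 54; ptr 82 212 269 58; ptr 83 212 269 58; ptr 84 212 269 58; ptr 85 212 269 57; ptr 86 212 269 55; ptr 87 212 269 55; ptr 88 212 269 54; ptr 89 212 269 54; ptr 90 212 269 54; ptr 91 212 269 54; ptr 92 212 269 51; ptr 93 2
[... 234 characters left out ...]
12 269 53; ptr 106 212 269 54; ptr 107 212 269 54; ptr 108 212 269 55; ptr 109 212 269 54; ptr 110 212 269 53; ptr 111 212 269 52; ptr 112 212 269 51; ptr 113 212 269 50; ptr 114 212 269 51; ptr 115 212 269 53; ptr 116 212 269 53; ptr 117 212 269 52; ptr 118 212 269 52; ptr 119 212 269 52; ptr 120 212 269 53; ptr 121 212 269 54; ptr 122 212 269 53; ptr 123 212 269 53; ptr 124 212 269 53; ptr 125 212 269 53; ptr 126 212 264 47; ptr 127 212 263 46; ptr 128 212 262 44; ptr 129 212 261 45; ptr 130 212 256 36; ptr 131 212 241 30; ptr 132 212 240 29; ptr 133 215 232 18; ptr 134 216 224 9; 
nose [0.4934 0.1766 0.015 ] ptr [0.527  0.1752 0.015 ] hub [0.5735 0.1294 0.063 ] knob [0.6381 0.1165 0.064 ]
```

View pics/w1c.png

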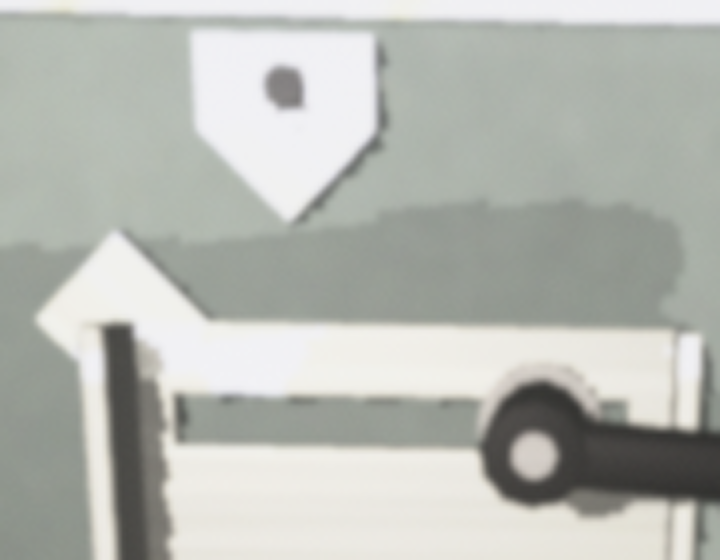

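The crop gives sub-pixel tips: nose (199.3,132.1), pointer (242.3,130.4), and left hub top (303.4,188.6). The pushed face of the flange is clear.

```bash
cat >> h.py <<'E'
YAW=-7.0;_a=np.radians(YAW);EX=np.array([np.cos(_a),np.sin(_a),0]);EY=np.array([-np.sin(_a),np.cos(_a),0])
O=np.array([.5662,.0699,0])
def J(x,y,z): return O+EX*x+EY*y+[0,0,z]
def inJ(p): d=np.asarray(p)-O; return np.array([d@EX,d@EY,p[2]])
E
python3 - <<'E'
from h import *
import pickle
m=pickle.load(open('w1.pkl','rb'))
n=inJ(onz(m,(199.3,132.1),.015));p=inJ(onz(m,(242.3,130.4),.015));print(n,p,p-n)
print('hub',inJ(onz(m,(303.4,188.6),.064)),'knob',inJ(onz(m,(396,195),.0645)))
for q in((97,78),(453,84)):print(inJ(onz(m,q,.01)))
fx=n[0]-.0025;print('face x',fx)
delta(J(fx-.025,0,.14),83);delta(J(fx-.025,0,.030),83)
E
```

```text
[-0.0865  0.0977  0.015 ] [-0.0515  0.0994  0.015 ] [0.035  0.0017 0.    ]
hub [-0.0004  0.0589  0.064 ] knob [0.0656 0.0551 0.0645]
[-0.1666  0.1384  0.01  ]
[0.1177 0.1368 0.01  ]
face x -0.08904345005723877
xyz mm [ -18.8 -122.1    0.5] rot [-0.001  0.     0.01 ]
xyz mm [ -18.7 -122.   110.5] rot [-0.001  0.     0.01 ]
```

```bash
python3 -m handwheel '[{"xyz":[-9,-60,0],"delta_rot":[0,0,0.01],"hand":1},{"xyz":[-19,-122,0],"delta_rot":[0,0,0.01],"hand":1},{"xyz":[-19,-122,40],"delta_rot":[0,0,0.01],"hand":1},{"xyz":[-19,-122,80],"delta_rot":[0,0,0.01],"hand":1},{"xyz":[-19,-122,110],"delta_rot":[0,0,0.01],"hand":1}]'; python3 -m handwheel '[{"xyz":[0,3,0],"delta_rot":[0,0,0],"hand":1},{"xyz":[0,6,0],"delta_rot":[0,0,0],"hand":1},{"xyz":[0,9,0],"delta_rot":[0,0,0],"hand":1},{"xyz":[0,12,0],"delta_rot":[0,0,0],"hand":1},{"xyz":[0,15,0],"delta_rot":[0,0,0],"hand":1}]'; python3 -c "
from h import *
m=vision.camera_model('wrist');im=vision.capture('wrist');cv2.imwrite('pics/w2.png',im[:,:,::-1])
import pickle;pickle.dump(m,open('w2.pkl','wb'));print(inJ(bot.read_state()['position']))"
```

```text
time_s: 2.7
position: [0.4529, 0.0817, 0.0303]
tcp_rot: [[0.126, 0.992, -0.0], [0.992, -0.126, -0.0], [-0.0, -0.0, -1.0]]
force: [0.9, 0.4, 0.9]
opening: 0.012
grasp_force: 0.0
time_s: 3.32
position: [0.469, 0.081, 0.0316]
tcp_rot: [[0.125, 0.992, 0.001], [0.992, -0.125, -0.0], [0.0, 0.001, -1.0]]
force: [0.2, -0.2, -0.3]
opening: 0.006
grasp_force: 0.0
[-0.0974 -0.0008  0.0314]
```

View pics/w2.png

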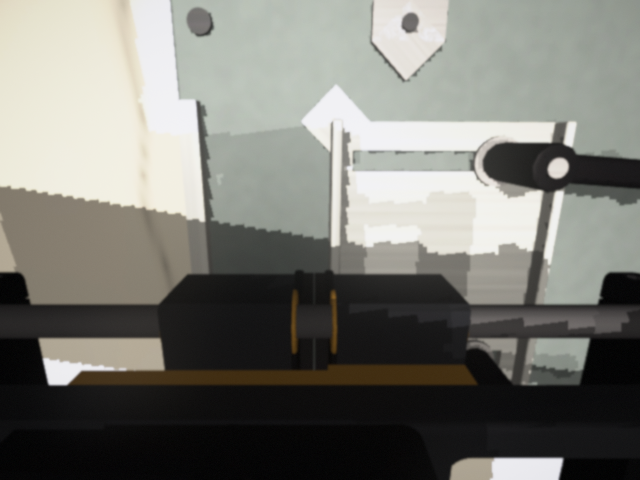

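The nose tip is near (337,85) and the pointer tip near (407,80). The fence hasn't moved and the flange isn't touched yet.

```bash
cat >> h.py <<'E'
def gap(im,m,a,b):
    g=cv2.cvtColor(im,cv2.COLOR_RGB2GRAY)
    c=cv2.cornerSubPix(g,np.array([[a],[b]],np.float32),(6,6),(-1,-1),(3,100,.01)).reshape(2,2)
    n,p=(inJ(onz(m,q,.015)) for q in c); print('px',c.tolist(),'nose',n,'ptr',p,'gap mm',((p-n)*1000).round(2))
E
python3 - <<'E'
from h import *
import pickle
for f,a,b in(('w1',(199.3,132),(242.3,130.4)),('w2',(337,86),(407,80))):
    gap(cv2.imread(f'pics/{f}.png')[:,:,::-1].copy(),pickle.load(open(f+'.pkl','rb')),a,b)
E
python3 -m handwheel '[{"xyz":[0,2,0],"delta_rot":[0,0,0],"hand":1},{"xyz":[0,4,0],"delta_rot":[0,0,0],"hand":1},{"xyz":[0,6,0],"delta_rot":[0,0,0],"hand":1},{"xyz":[0,8,0],"delta_rot":[0,0,0],"hand":1},{"xyz":[0,10,0],"delta_rot":[0,0,0],"hand":1}]'
python3 - <<'E'
from h import *
m=vision.camera_model('wrist');im=vision.capture('wrist');cv2.imwrite('pics/w3.png',im[:,:,::-1])
g=cv2.cvtColor(im,cv2.COLOR_RGB2GRAY)
s=bot.read_state();print(inJ(s['position']),s['force'])
mk=cv2.morphologyEx(((im.min(2)>150)*255).astype(np.uint8),cv2.MORPH_OPEN,np.ones((2,2)))
for r in range(50,120,4):
    k=np.where(mk[r,230:470])[0]+230
    if len(k): print(r,k.min(),k.max(),len(k),end='; ')
E
```

```text
px [[198.33436584472656, 131.67967224121094], [242.2838134765625, 130.35389709472656]] nose [-0.0873  0.098   0.015 ] ptr [-0.0515  0.0994  0.015 ] gap mm [35.78  1.39  0.  ]
px [[335.6683044433594, 83.69546508789062], [405.0824279785156, 80.62236785888672]] nose [-0.0875  0.0975  0.015 ] ptr [-0.0524  0.0988  0.015 ] gap mm [35.08  1.32  0.  ]
time_s: 4.0
position: [0.4784, 0.0798, 0.0309]
tcp_rot: [[0.125, 0.992, -0.0], [0.992, -0.125, 0.0], [0.0, -0.0, -1.0]]
force: [0.1, -1.0, -0.3]
opening: 0.014
grasp_force: 0.0
[-0.0879 -0.0009  0.0309] [-0.1014  0.7302  1.0902]
50 230 469 229; 54 230 469 232; 58 230 469 232; 62 230 469 230; 66 230 469 232; 70 230 469 233; 74 230 469 232; 78 230 469 235; 82 230 469 235; 86 230 469 240; 90 230 469 240; 94 230 469 240; 98 230 469 240; 102 230 469 240; 106 230 469 240; 110 230 469 240; 114 230 469 240; 118 230 469 240;
```

```bash
python3 - <<'E'
from h import *
m=vision.camera_model('wrist');im=cv2.imread('pics/w3.png')
print('unmoved nose px',proj(m,J(-.0874,.0977,.015)),'ptr',proj(m,J(-.052,.0991,.015)))
E
```

```text
unmoved nose px [316.1193  82.9231] ptr [386.4248  79.6468]
```

View pics/w3.png

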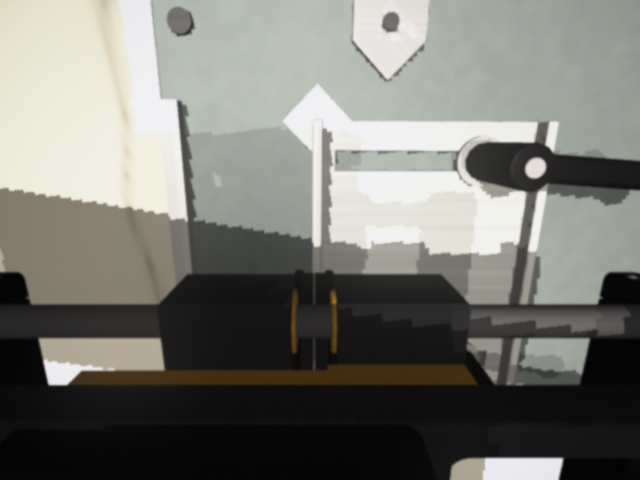

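The fence hasn't moved (nose at (318,84), force 0), yet the flange lies under the finger line at col 314-320. I'll check the finger height from the side camera.

```bash
python3 - <<'E'
from h import *
im=vision.capture('side');m=vision.camera_model('side');cv2.imwrite('pics/s3.png',im[:,:,::-1])
c=im[180:330,230:430];cv2.imwrite('pics/s3c.png',cv2.resize(c,None,fx=4,fy=4,interpolation=cv2.INTER_CUBIC)[:,:,::-1])
s=bot.read_state();R=np.array(s['tcp_rot'])
for z in(.008,0,-.011,-.062):print(z,(proj(m,np.array(s['position'])+R@[0,0,z])-[230,180])*4)
for p in((-.09,0,.036),(-.09,.08,.036),(-.0875,.098,.015)):print(p,(proj(m,J(*p))-[230,180])*4)
w=vision.camera_model('wrist')
for z in(.008,0,-.011,-.062):print('w',proj(w,np.array(s['position'])+R@[0,0,z]))
for y in(0.01,.08):print('flange top -x edge',proj(w,J(-.09,y,.036)))
E
```

```text
0.008 [517.8885 436.0693]
0 [518.3211 423.292 ]
-0.011 [518.9221 405.542 ]
-0.062 [521.8051 320.3967]
(-0.09, 0, 0.036) [520.0558 417.7702]
(-0.09, 0.08, 0.036) [398.5837 492.6465]
(-0.0875, 0.098, 0.015) [366.6701 542.045 ]
w [315.6856 272.3327]
w [315.7833 277.6518]
w [315.9312 285.7084]
w [316.9294 340.0813]
flange top -x edge [312.1133 261.3247]
flange top -x edge [311.3313 117.2447]
```

View pics/s3c.png

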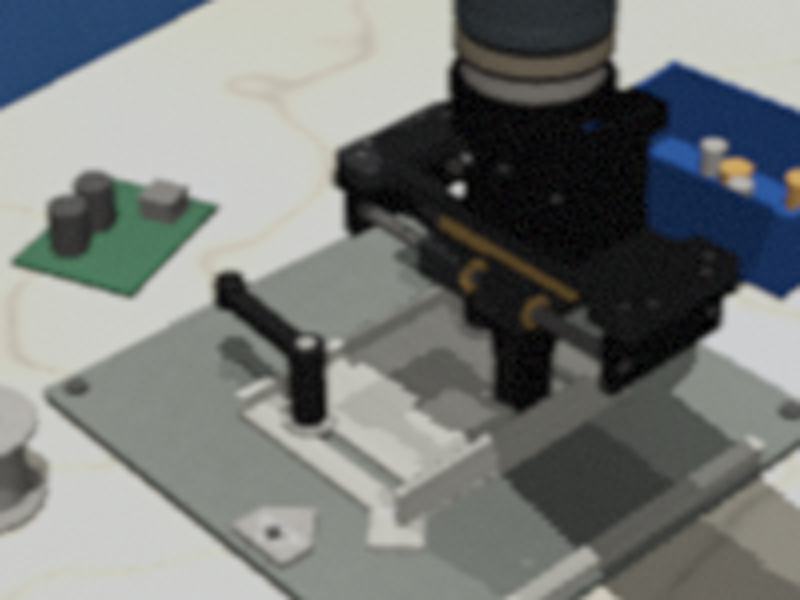

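```bash
python3 - <<'E'
from h import *
print('tip',bot.tip_extent,[a for a in dir(bot) if a[0]!='_'])
s=bot.read_state();print(s['opening'],s['position'])
m=vision.camera_model('side');R=np.array(s['tcp_rot'])
for z in(.008,0,-.008,-.016,-.024):print(z,[((proj(m,np.array(s['position'])+R@[x,y,z])-[230,180])*4).round() for x,y in((.0095,-.0075),(.0095,.0075),(-.0095,-.0075))])
print('knob/hub check',(proj(m,J(0,.06,.064))-[230,180])*4,'ridge end',[(proj(m,J(-.163,y,.018))-[230,180])*4 for y in(.1,-.1)])
w=vision.camera_model('wrist')
E
```

```text
tip 0.008 ['PlanningError', 'read_state', 'tip_extent']
0.007074473213462961 [0.4786 0.0797 0.0309]
0.008 [array([515., 452.]), array([493., 437.]), array([543., 435.])]
0 [array([516., 439.]), array([494., 425.]), array([543., 422.])]
-0.008 [array([516., 426.]), array([494., 412.]), array([544., 409.])]
-0.016 [array([516., 413.]), array([494., 399.]), array([544., 396.])]
-0.024 [array([517., 400.]), array([495., 386.]), array([545., 383.])]
knob/hub check [302.7596 340.6399] ridge end [array([478.2165, 624.7933]), array([767.5021, 427.0478])]
```

```bash
python3 -m handwheel '[{"xyz":[0,-10,0],"delta_rot":[0,0,0],"hand":1},{"xyz":[0,-20,0],"delta_rot":[0,0,0],"hand":1},{"xyz":[0,-24,0],"delta_rot":[0,0,0],"hand":1},{"xyz":[0,-24,2],"delta_rot":[0,0,0],"hand":1},{"xyz":[0,-24,5],"delta_rot":[0,0,0],"hand":1}]'; python3 - <<'E'
from h import *
im=vision.capture('side');m=vision.camera_model('side');sc=vision.capture('scene');w=vision.capture('wrist')
a=cv2.resize(im[205:330,280:430],None,fx=3.4,fy=3.4,interpolation=cv2.INTER_CUBIC)
b=w[230:400,200:430]
c=cv2.resize(sc[190:300,300:440],None,fx=2.4,fy=2.4,interpolation=cv2.INTER_CUBIC)
o=np.zeros((600,800,3),np.uint8);o[:a.shape[0],:a.shape[1]]=a;o[430:600,:230]=b;cc=c[:264,:290];o[:cc.shape[0],510:510+cc.shape[1]]=cc
cv2.imwrite('pics/mix4.png',o[:,:,::-1])
s=bot.read_state();R=np.array(s['tcp_rot']);print(inJ(s['position']),s['force'])
ms=vision.camera_model('scene')
for z in(.008,-.018,-.062):print(z,[((proj(m,np.array(s['position'])+R@[x,y,z])-[280,205])*3.4).round() for x,y in((.0095,-.0075),(.0095,.0075),(-.0095,-.0075),(.0375,-.095))],((proj(ms,np.array(s['position'])+R@[0,0,z])-[300,190])*2.4+[510,0]).round())
E
```

```text
time_s: 4.72
position: [0.455, 0.0827, 0.0259]
tcp_rot: [[0.125, 0.992, 0.001], [0.992, -0.125, -0.0], [0.0, 0.001, -1.0]]
force: [-0.1, -0.5, 0.0]
opening: 0.008
grasp_force: 0.0
[-0.1122 -0.0009  0.0257] [ 0.3509  0.1338 -0.7121]
0.008 [array([298., 327.]), array([279., 314.]), array([322., 312.]), array([382., 432.])] [738. 132.]
-0.018 [array([300., 291.]), array([280., 278.]), array([324., 276.]), array([385., 395.])] [741. 105.]
-0.062 [array([303., 228.]), array([283., 215.]), array([327., 213.]), array([391., 330.])] [747.  57.]
```

View pics/mix4.png

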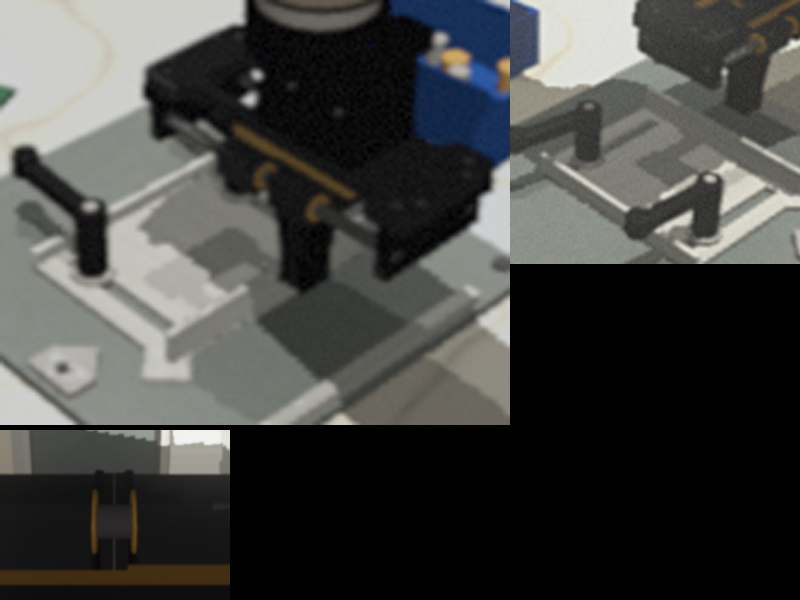

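Three views agree: the finger ends are about 17 mm behind the stated TCP (tip at z ≈ 0.043), so the fingers passed over the flange. I'll lower in small steps, watching the force.

```bash
python3 -m handwheel '[{"xyz":[0,0,2],"delta_rot":[0,0,0],"hand":1},{"xyz":[0,0,4],"delta_rot":[0,0,0],"hand":1},{"xyz":[0,0,6],"delta_rot":[0,0,0],"hand":1},{"xyz":[0,0,8],"delta_rot":[0,0,0],"hand":1},{"xyz":[0,0,10],"delta_rot":[0,0,0],"hand":1}]'
```

```text
time_s: 5.5
position: [0.4544, 0.0828, 0.0158]
tcp_rot: [[0.125, 0.992, -0.0], [0.992, -0.125, 0.0], [0.0, -0.0, -1.0]]
force: [-0.4, 0.5, 0.1]
opening: 0.006
grasp_force: 0.0
```

```bash
python3 -m handwheel '[{"xyz":[0,0,3],"delta_rot":[0,0,0],"hand":1},{"xyz":[0,0,6],"delta_rot":[0,0,0],"hand":1},{"xyz":[0,0,9],"delta_rot":[0,0,0],"hand":1},{"xyz":[0,3,9],"delta_rot":[0,0,0],"hand":1},{"xyz":[0,6,9],"delta_rot":[0,0,0],"hand":1}]';python3 -m handwheel '[{"xyz":[0,2,0],"delta_rot":[0,0,0],"hand":1},{"xyz":[0,4,0],"delta_rot":[0,0,0],"hand":1},{"xyz":[0,6,0],"delta_rot":[0,0,0],"hand":1},{"xyz":[0,8,0],"delta_rot":[0,0,0],"hand":1},{"xyz":[0,10,0],"delta_rot":[0,0,0],"hand":1}]'
python3 -m handwheel '[{"xyz":[0,2,0],"delta_rot":[0,0,0],"hand":1},{"xyz":[0,4,0],"delta_rot":[0,0,0],"hand":1},{"xyz":[0,6,0],"delta_rot":[0,0,0],"hand":1},{"xyz":[0,8,0],"delta_rot":[0,0,0],"hand":1},{"xyz":[0,10,0],"delta_rot":[0,0,0],"hand":1}]'
```

```text
time_s: 6.12
position: [0.4608, 0.082, 0.007]
tcp_rot: [[0.125, 0.992, 0.0], [0.992, -0.125, -0.0], [0.0, 0.0, -1.0]]
force: [0.3, -0.1, 1.0]
opening: 0.005
grasp_force: 0.0
time_s: 6.75
position: [0.4681, 0.081, 0.0068]
tcp_rot: [[0.125, 0.992, -0.005], [0.992, -0.125, 0.0], [-0.0, -0.005, -1.0]]
force: [-3.7, 0.7, 2.1]
opening: 0.005
grasp_force: 2.0
time_s: 7.38
position: [0.4801, 0.0795, 0.0068]
tcp_rot: [[0.125, 0.992, -0.001], [0.992, -0.125, 0.0], [-0.0, -0.001, -1.0]]
force: [-4.4, 0.1, -0.7]
opening: 0.008
grasp_force: 2.1
```

```bash
cat >> h.py <<'E'
PTR=[-.052,.0991,.015]
def see(name,nx):
    m=vision.camera_model('wrist');im=vision.capture('wrist');cv2.imwrite(f'pics/{name}.png',im[:,:,::-1])
    s=bot.read_state();print('tcp',inJ(s['position']),'F',np.array(s['force']).round(1))
    a=proj(m,J(nx,.0977,.015));b=proj(m,J(*PTR));print('pred',a,b)
    gap(im,m,a,b)
E
python3 -c "
from h import *
see('w5',-.0875+.0136)"
```

```text
tcp [-0.0861 -0.001   0.0068] F [-3.7 -0.9 -1.2]
pred [344.374  74.127] [394.4073  70.4582]
px [[340.71990966796875, 74.5798110961914], [393.7720031738281, 71.40106201171875]] nose [-0.0755  0.0975  0.015 ] ptr [-0.0523  0.0987  0.015 ] gap mm [23.24  1.2   0.  ]
```

```bash
python3 -m handwheel '[{"xyz":[0,4,0],"delta_rot":[0,0,0],"hand":1},{"xyz":[0,8,0],"delta_rot":[0,0,0],"hand":1},{"xyz":[0,12,0],"delta_rot":[0,0,0],"hand":1},{"xyz":[0,16,0],"delta_rot":[0,0,0],"hand":1},{"xyz":[0,18,0],"delta_rot":[0,0,0],"hand":1}]';python3 -c "
from h import *
see('w6',-.0755+.018)"
```

```text
time_s: 8.05
position: [0.4985, 0.0772, 0.0069]
tcp_rot: [[0.125, 0.992, 0.0], [0.992, -0.125, -0.0], [-0.0, 0.0, -1.0]]
force: [-4.2, -0.5, -3.2]
opening: 0.006
grasp_force: 2.0
tcp [-0.0678 -0.001   0.0069] F [-3.   0.1 -2.5]
pred [339.4074  74.0548] [351.995   70.5452]
px [[339.4073791503906, 74.05482482910156], [351.7773132324219, 71.15027618408203]] nose [-0.0575  0.0977  0.015 ] ptr [-0.0521  0.0989  0.015 ] gap mm [5.41 1.16 0.  ]
```

```bash
python3 -m handwheel '[{"xyz":[0,1,0],"delta_rot":[0,0,0],"hand":1},{"xyz":[0,2,0],"delta_rot":[0,0,0],"hand":1},{"xyz":[0,3,0],"delta_rot":[0,0,0],"hand":1},{"xyz":[0,4,0],"delta_rot":[0,0,0],"hand":1},{"xyz":[0,5,0],"delta_rot":[0,0,0],"hand":1}]';python3 -c "
from h import *
see('w7',-.0523)
im=cv2.imread('pics/w7.png');cv2.imwrite('pics/w7c.png',cv2.resize(im[20:140,270:420],None,fx=5,fy=5,interpolation=cv2.INTER_CUBIC))"
```

```text
time_s: 8.72
position: [0.5031, 0.0766, 0.007]
tcp_rot: [[0.125, 0.992, 0.0], [0.992, -0.125, -0.0], [-0.0, 0.0, -1.0]]
force: [-4.1, -0.4, -3.0]
opening: 0.006
grasp_force: 2.0
tcp [-0.0632 -0.001   0.0069] F [-4.4 -0.1 -3.6]
pred [340.7822  74.1149] [341.5159  70.6547]
px [[341.240234375, 71.69894409179688], [341.24127197265625, 71.69730377197266]] nose [-0.0521  0.0987  0.015 ] ptr [-0.0521  0.0987  0.015 ] gap mm [0. 0. 0.]
```

View pics/w7c.png

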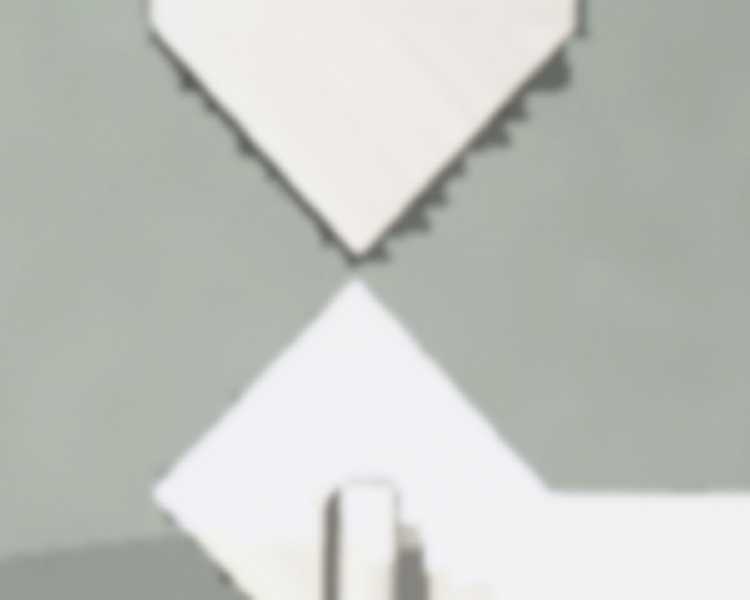

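The nose tip in the crop is at (357,277) and the pointer tip at (359,255), so they are aligned to about 0.2 mm. Now I'll back off, rise, and move to the left lever's +y side.

```bash
python3 -m handwheel '[{"xyz":[0,-8,0],"delta_rot":[0,0,0],"hand":1},{"xyz":[0,-8,-60],"delta_rot":[0,0,0],"hand":1},{"xyz":[30,28,-63],"delta_rot":[0,0,0],"hand":1},{"xyz":[60,68,-63],"delta_rot":[0,0,0],"hand":1},{"xyz":[91,108,-63],"delta_rot":[0,0,0],"hand":1}]'; python3 - <<'E'
from h import *
s=bot.read_state();p=inJ(s['position'])*1000;print(p,bot.read_state()['force'])
for q in([.6153,-.0105,.056],[.5583,.0107,.056],[.6344,.1147,.056],[.5717,.1262,.056]):print(inJ(q))
for hy in(60,-60):
  for th in np.arange(0,1.7,.2):
    t=min(th,1.57);a=np.array([np.cos(t),-np.sin(t)]);n=np.array([np.sin(t),np.cos(t)])
    c=np.array([0,hy])+45*a+(6+8.6*abs(np.sin(t))+9.5*abs(np.cos(t)))*n; print(hy,round(t,2),c.round(1))
E
```

```text
time_s: 9.4
position: [0.6254, 0.1546, 0.0717]
tcp_rot: [[0.125, 0.992, 0.007], [0.992, -0.125, 0.001], [0.002, 0.007, -1.0]]
force: [-0.3, -0.3, -0.1]
opening: 0.003
grasp_force: 0.0
[48.4397 91.2616 71.7259] [-0.2597 -0.291  -0.0895]
[ 0.0585 -0.0738  0.056 ]
[-0.0006 -0.0597  0.056 ]
[0.0622 0.0528 0.056 ]
[-0.0014  0.0566  0.056 ]
60 0.0 [45.  75.5]
60 0.2 [47.5 67.7]
60 0.4 [48.5 59.1]
60 0.6 [47.7 50. ]
60 0.8 [44.8 40.8]
60 1.0 [39.8 32.1]
60 1.2 [32.6 24.4]
60 1.4 [23.5 18.4]
60 1.57 [14.6 15. ]
-60 0.0 [ 45.  -44.5]
-60 0.2 [ 47.5 -52.3]
-60 0.4 [ 48.5 -60.9]
-60 0.6 [ 47.7 -70. ]
-60 0.8 [ 44.8 -79.2]
-60 1.0 [ 39.8 -87.9]
-60 1.2 [ 32.6 -95.6]
-60 1.4 [  23.5 -101.6]
-60 1.57 [  14.6 -105. ]
```

```bash
python3 -m handwheel '[{"xyz":[0,0,25],"delta_rot":[0,0,0],"hand":1},{"xyz":[0,0,42],"delta_rot":[0,0,0],"hand":1},{"xyz":[-8,0,42],"delta_rot":[0,0,0],"hand":1},{"xyz":[-15,0,42],"delta_rot":[0,0,0],"hand":1},{"xyz":[-22,2.5,42],"delta_rot":[0,0,0],"hand":1}]';python3 -c "
from h import *
s=bot.read_state();print(inJ(s['position'])*1000)"
```

```text
time_s: 10.02
position: [0.6207, 0.1315, 0.0286]
tcp_rot: [[0.126, 0.992, -0.001], [0.992, -0.126, 0.002], [0.002, -0.001, -1.0]]
force: [-1.5, 4.7, 0.0]
opening: 0.005
grasp_force: 1.8
[46.5493 67.7943 28.6417]
```

Contact is made, with about 4.7 N in +y. I'll continue the arc.

```bash
python3 -m handwheel '[{"xyz":[-9,1,0],"delta_rot":[0,0,0],"hand":1},{"xyz":[-18,0,0],"delta_rot":[0,0,0],"hand":1},{"xyz":[-27,-3,0],"delta_rot":[0,0,0],"hand":1},{"xyz":[-36,-8,0],"delta_rot":[0,0,0],"hand":1},{"xyz":[-43.5,-15,0],"delta_rot":[0,0,0],"hand":1}]' && python3 -m handwheel '[{"xyz":[-6,-9,0],"delta_rot":[0,0,0],"hand":1},{"xyz":[-8,-13,0],"delta_rot":[0,0,0],"hand":1},{"xyz":[-9.5,-17,0],"delta_rot":[0,0,0],"hand":1},{"xyz":[-9.5,-18,0],"delta_rot":[0,0,0],"hand":1},{"xyz":[-9.5,-18,0],"delta_rot":[0,0,0],"hand":1}]';python3 -c "
from h import *
s=bot.read_state();print(inJ(s['position'])*1000)"
```

```text
time_s: 10.65
position: [0.6015, 0.0891, 0.0282]
tcp_rot: [[0.125, 0.992, 0.002], [0.992, -0.125, -0.0], [-0.0, 0.002, -1.0]]
force: [2.2, 3.0, -0.1]
opening: 0.007
grasp_force: 1.3
time_s: 11.28
position: [0.584, 0.0826, 0.0282]
tcp_rot: [[0.124, 0.992, 0.004], [0.992, -0.124, -0.001], [-0.0, 0.004, -1.0]]
force: [5.3, 0.8, -2.0]
opening: 0.005
grasp_force: 2.4
[16.116  14.7728 28.1918]
```

```bash
python3 -m handwheel '[{"xyz":[0,-1,0],"delta_rot":[0,0,0],"hand":1},{"xyz":[0,-2,0],"delta_rot":[0,0,0],"hand":1},{"xyz":[0,-2.5,0],"delta_rot":[0,0,0],"hand":1},{"xyz":[0,-2.5,0],"delta_rot":[0,0,0],"hand":1},{"xyz":[0,-2.5,0],"delta_rot":[0,0,0],"hand":1}]';python3 -c "
from h import *
s=bot.read_state();print(inJ(s['position'])*1000)"
```

```text
time_s: 11.9
position: [0.5841, 0.0826, 0.0283]
tcp_rot: [[0.124, 0.992, 0.009], [0.992, -0.124, -0.001], [0.0, 0.009, -1.0]]
force: [9.2, -0.4, -4.8]
opening: 0.005
grasp_force: 4.2
[16.1889 14.8178 28.3208]
```

```bash
python3 -m handwheel '[{"xyz":[0,15,0],"delta_rot":[0,0,0],"hand":1},{"xyz":[0,15,-44],"delta_rot":[0,0,0],"hand":1},{"xyz":[-20,25,-44],"delta_rot":[0,0,0],"hand":1},{"xyz":[-40,32,-44],"delta_rot":[0,0,0],"hand":1},{"xyz":[-40,32,0],"delta_rot":[0,0,0],"hand":1}]';python3 -c "
from h import *
s=bot.read_state();print(inJ(s['position'])*1000)"
```

```text
time_s: 12.52
position: [0.6092, 0.0364, 0.0296]
tcp_rot: [[0.127, 0.992, 0.007], [0.992, -0.127, -0.002], [-0.001, 0.007, -1.0]]
force: [0.4, -0.9, -0.6]
opening: -0.001
grasp_force: 0.0
[ 46.8128 -28.0275  29.5554]
```

```bash
python3 -m handwheel '[{"xyz":[-17,0,0],"delta_rot":[0,0,0],"hand":1},{"xyz":[-25,2.5,0],"delta_rot":[0,0,0],"hand":1},{"xyz":[-34,3.5,0],"delta_rot":[0,0,0],"hand":1},{"xyz":[-43,3,0],"delta_rot":[0,0,0],"hand":1},{"xyz":[-52,0,0],"delta_rot":[0,0,0],"hand":1}]' && python3 -m handwheel '[{"xyz":[-9,-5,0],"delta_rot":[0,0,0],"hand":1},{"xyz":[-16.5,-12.5,0],"delta_rot":[0,0,0],"hand":1},{"xyz":[-22.5,-21.5,0],"delta_rot":[0,0,0],"hand":1},{"xyz":[-26,-29,0],"delta_rot":[0,0,0],"hand":1},{"xyz":[-26,-31,0],"delta_rot":[0,0,0],"hand":1}]';python3 -c "
from h import *
s=bot.read_state();print(inJ(s['position'])*1000)"
```

```text
time_s: 13.15
position: [0.6008, -0.0125, 0.0289]
tcp_rot: [[0.124, 0.992, 0.003], [0.992, -0.124, -0.0], [0.0, 0.003, -1.0]]
force: [1.7, 4.7, 0.4]
opening: 0.004
grasp_force: 1.5
time_s: 13.78
position: [0.5688, -0.035, 0.0284]
tcp_rot: [[0.125, 0.992, 0.008], [0.992, -0.125, -0.002], [-0.001, 0.008, -1.0]]
force: [8.6, 2.4, -4.6]
opening: 0.009
grasp_force: 4.1
[  15.3643 -103.8194   28.405 ]
```

```bash
python3 -m handwheel '[{"xyz":[0,-1,0],"delta_rot":[0,0,0],"hand":1},{"xyz":[0,-2,0],"delta_rot":[0,0,0],"hand":1},{"xyz":[0,-2,0],"delta_rot":[0,0,0],"hand":1},{"xyz":[0,-2,0],"delta_rot":[0,0,0],"hand":1},{"xyz":[0,-2,0],"delta_rot":[0,0,0],"hand":1}]';python3 -c "
from h import *
s=bot.read_state();print(inJ(s['position'])*1000)"
```

```text
time_s: 14.4
position: [0.5689, -0.035, 0.0285]
tcp_rot: [[0.125, 0.992, 0.011], [0.992, -0.125, -0.002], [-0.001, 0.011, -1.0]]
force: [8.9, 2.1, -4.4]
opening: 0.005
grasp_force: 4.6
[  15.4212 -103.8079   28.4585]
```

```bash
python3 -m handwheel '[{"xyz":[0,20,0],"delta_rot":[0,0,0],"hand":1},{"xyz":[0,20,-60],"delta_rot":[0,0,0],"hand":1},{"xyz":[50,20,-90],"delta_rot":[0,0,0],"hand":1},{"xyz":[100,5,-110],"delta_rot":[0,0,0],"hand":1},{"xyz":[150,-10,-110],"delta_rot":[0,0,0],"hand":1}]'; python3 -m handwheel '[{"xyz":[0,0,0],"delta_rot":[0,0,0],"hand":1},{"xyz":[0,0,0],"delta_rot":[0,0,0],"hand":1},{"xyz":[0,0,0],"delta_rot":[0,0,0],"hand":1},{"xyz":[0,0,0],"delta_rot":[0,0,0],"hand":1},{"xyz":[0,0,0],"delta_rot":[0,0,0],"hand":1}]'; python3 - <<'E'
from h import *
im=vision.capture('wrist');m=vision.camera_model('wrist');sd=vision.capture('side');ms=vision.camera_model('side')
b=proj(m,J(*PTR));u,v=b.astype(int);print('ptr px',b,'crop',u-30,v-30)
v0,u0=max(v-30,0),u-30
o=np.zeros((600,800,3),np.uint8)
o[:360,:400]=cv2.resize(im[v0:v0+60,u0:u0+66],(400,360),interpolation=cv2.INTER_CUBIC)
o[:360,400:]=cv2.resize(im[0:270,120:420],(400,360),interpolation=cv2.INTER_AREA)
o[360:,:400]=cv2.resize(sd[215:335,240:440],(400,240),interpolation=cv2.INTER_CUBIC)
sc=vision.capture('scene');o[360:,400:]=cv2.resize(sc[205:337,260:480],(400,240),interpolation=cv2.INTER_CUBIC)
cv2.imwrite('pics/fin.png',o[:,:,::-1])
s=bot.read_state();print(inJ(s['position']),s['force'])
for hy in(.06,-.06):
  for th in(1.4,1.55):
    q=J(.066*np.cos(th),hy-.066*np.sin(th),.0645);print(hy,th,'side',(proj(ms,q)-[240,215])*2+[0,360],'scene',(proj(vision.camera_model('scene'),q)-[260,205])*(400/220)+[400,360])
E
```

```text
time_s: 15.02
position: [0.5722, 0.1166, 0.1395]
tcp_rot: [[0.125, 0.992, 0.002], [0.992, -0.125, -0.001], [-0.001, 0.002, -1.0]]
force: [-0.2, 0.2, -0.3]
opening: 0.004
grasp_force: 0.0
time_s: 15.65
position: [0.5726, 0.1154, 0.1378]
tcp_rot: [[0.126, 0.992, -0.0], [0.992, -0.126, -0.0], [-0.0, -0.0, -1.0]]
force: [0.3, 0.2, -0.4]
opening: 0.004
grasp_force: 0.0
ptr px [250.5497 162.9792] crop 220 132
[0.0007 0.0465 0.1379] [-0.583   0.1339 -0.1006]
0.06 1.4 side [172.8408 428.6283] scene [563.5891 441.0707]
0.06 1.55 side [180.1273 432.3673] scene [570.0546 436.5679]
-0.06 1.4 side [254.9336 384.5947] scene [480.1923 390.7503]
-0.06 1.55 side [262.1975 387.8937] scene [486.6925 386.9946]
```

View pics/fin.png

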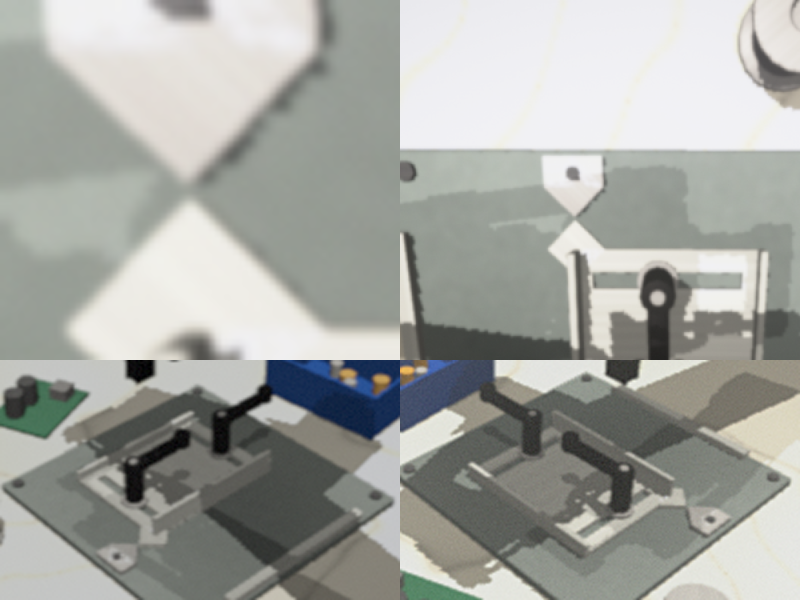

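The tips are still aligned: pointer at (190,185) and nose at (190,198) in the enlarged crop. Both knobs match the 1.55 rad predictions, at about (181,437) and (264,391) in the side view. The bystanders are untouched and the arm is clear, so I'm handing in.

```bash
python3 -c "
from rig import workorder
print(workorder.hand_in())"
```

```text
the job is handed in; nothing more can be done
None
```

The job is handed in: in the last images the fence nose is within about 0.5 mm of the pointer tip, both levers are against their tight stops, and the bin, spool and green board look undisturbed; hand-in returned no verdict.

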